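# Hang the treat tins on the balance bar

## Task

Hang the three treat tins by their hooks on the pivoting display bar, one at a time on alternate arms, so that it never tips right over: first one small blue tin on either blue band, then the big red tin on the red band of the other arm, then the second small blue tin on the free blue band. Let each tin hang freely before lifting the next, finish with the bar level and the tins hanging still, and leave everything else on the table where it is.

Things in the scene. Friction and masses are not known exactly. Their poses are not given: they have to be found in the camera images.
- small_a_grip (a point): Lidded small blue treat tin, upright: pail 60 mm across, 56 high; a steel hook rises from the lid and bears a pale wooden grip block (26 along x, 32 along y, 44 high); 177 tall in all, about 180 g. Point: middle of the grip block, on the tin's axis, 155 above its underside. z up; the hook's steel stem is on the -x side, its mouth opens to +x.
- small_a_hook (a point): Same tin: where the bar's centre line lies, along y, when seated in the hook (inverted V, 22 wide in y, self-centring within 12 mm); 41 below the grip point. Stem 24 to 29 mm out on -x, lip 20 mm out on +x reaching 6 mm below this point, lid 58 mm below. Bring it over the bar along the tin's +x, held about 28 mm higher than seated, then lower. Hung the other way round is as good.
- small_b_grip (a point): Lidded small blue treat tin, upright: pail 60 mm across, 56 high; a steel hook rises from the lid and bears a pale wooden grip block (26 along x, 32 along y, 44 high); 177 tall in all, about 180 g. Point: middle of the grip block, on the tin's axis, 155 above its underside. z up; the hook's steel stem is on the -x side, its mouth opens to +x.
- small_b_hook (a point): Same tin: where the bar's centre line lies, along y, when seated in the hook (inverted V, 22 wide in y, self-centring within 12 mm); 41 below the grip point. Stem 24 to 29 mm out on -x, lip 20 mm out on +x reaching 6 mm below this point, lid 58 mm below. Bring it over the bar along the tin's +x, held about 28 mm higher than seated, then lower. Hung the other way round is as good.
- big_grip (a point): Lidded big red treat tin, upright: pail 84 mm across, 56 high; a steel hook rises from the lid and bears a pale wooden grip block (26 along x, 32 along y, 44 high); 177 tall in all, about 280 g. Point: middle of the grip block, on the tin's axis, 155 above its underside. z up; the hook's steel stem is on the -x side, its mouth opens to +x.
- big_hook (a point): Same tin: where the bar's centre line lies, along y, when seated in the hook (inverted V, 22 wide in y, self-centring within 12 mm); 41 below the grip point. Stem 24 to 29 mm out on -x, lip 20 mm out on +x reaching 6 mm below this point, lid 58 mm below. Bring it over the bar along the tin's +x, held about 28 mm higher than seated, then lower. Hung the other way round is as good.
- bar (a joint): Tilt of the bar in rad, 0 level, positive with its left (+y) arm up; stops at -0.22 and 0.22. Damped and self-centring like a balance: a small tin on the outer blue band tips it about 0.12, on the inner about 0.07; it sinks in about 0.5 s when a tin is let go. The big tin balances the two small ones.
- bar_mid (a point): Pivot, middle of the round steel bar (14 thick, 430 long, 24 mm wooden end balls), 225 above the table. y runs along the bar to its left arm and tilts with it; x is level, across the bar, away from the robot. Wooden post (30 x 34, top at 248) 30 to 60 mm beyond the bar; base plate 170 x 220 x 12, from 55 mm on the robot's side. Brass pointer hangs 88 mm down.
- band_blue_outer (a point): Middle of the outer blue band, on the left arm, on the bar's centre line, 180 mm from the pivot; band 34 long, painted, no notch. Moves with the bar; axes as bar_mid.
- band_blue_inner (a point): Middle of the inner blue band, on the left arm, on the bar's centre line, 100 mm from the pivot; band 34 long, painted, no notch. Moves with the bar; axes as bar_mid.
- band_red (a point): Middle of the red band, near the end of the right arm, on the bar's centre line, 180 mm from the pivot; band 34 long, painted, no notch. Moves with the bar; axes as bar_mid.
- pie_dish_mid (a point): Bystander: shallow aluminium pie dish, 150 across, 30 high, under or beside the bar's left arm. Point on its axis or centre, 20 mm above its underside.
- water_mid (a point): Bystander: clear water bottle, 64 across, 200 tall, right of the bar. Point on its axis or centre, 20 mm above its underside.
- jam_mid (a point): Bystander: amber jam jar with red cap, 72 across, 90 tall, left of the tins. Point on its axis or centre, 20 mm above its underside.
Things that resemble listed ones, but are neither listed nor needed, are in the scene too. Leave any pink look-alike of the part that bears small_a_grip alone. Of the things that look like the part that bears big_grip, the largest one is meant.

How it is judged:
By the outcome, as a careful person would: the job done as asked, in the order asked, and still so for the second after the job is handed in, with the robot touching nothing.
It also fails if it takes over 72 s, if anything falls off the work surface, if the arm or the gripper's body presses on something with over 40 N, if the wrist force passes 120 N, or if a joint passes its speed limit or range.

## Robot

A 7-joint arm with a two-finger parallel gripper is mounted at the origin on the work surface. World frame = base frame: x ahead of the robot, y to its left, z up, the work surface at z = 0. Lengths are in m, angles in degrees, forces in N, time in s.
With the tool pointing down it reaches from about 0.4 to 0.85 m from the base axis. Payload 10.4 kg.
Tool frame: the origin (TCP) lies midway between the tips of the shut fingers; the grasp point (between the pads) lies 19 mm behind it; z points along the fingers, y is the direction in which the jaws open and shut (so a half turn about z gives the same grasp; the last joint's range is limited). The gripper opens to 85 mm and grips with 20 to 120 N. Pads are 22 mm wide; open, the fingers measure 114 mm over their backs; the gripper's body (76 mm by 85 mm) begins 54 mm behind the grasp point. The pads swing forward as they close: fully open they stand 13 mm farther back than shut.
Start: joints at [-76.352, 19.034, -3.707, 83.658, 1.238, 77.344, -5.071], TCP at [0.161, 0.604, 0.231] pointing down, gripper open.
Joint ranges: [-148.97, 148.97], [-28.65, 121.19], [-84.17, 76.75], [9.2, 138.47], [-72.65, 252.65], [3.7, 117.97], [-149.18, 149.18]. Speed limits (degrees/s): [127.2, 127.2, 159.86, 159.86, 180, 180, 180].

## Interface

Orientations are given as a 3x3 rotation matrix whose columns are the frame's x, y, z axes.
In Python, from plant import manip, imaging, models gives the robot as it stands.
- The arm moves only by the tool drive_tool, never from a script. Its argument "increments" is a list of rows, each an object with "xyz": the shift along the tool's x, y, z scaled (see below), a list of three; "dr": the turn, a rotation vector about the tool's x, y, z scaled (see below), a list of three; "fingers": the opening, from 0 (shut) to 1 (fully open). A call has exactly 10 rows; each row is the pose to reach, as a shift and turn from the pose measured when the call began, along the tool's axes at that moment; what a row does not reach only later rows make up. The controller multiplies each number of a shift by 100 mm and each number of a turn by 30 degrees. A row lasts 1/10 s, in which the tool goes at most 50 mm and 8.59 degrees, less where a joint would pass 70% of its speed; a pose out of reach is approached as far as the arm can. A call with a number of a shift or a turn outside -1 to 1 is refused whole. A call with a gripper value outside its range is refused whole. The fingers move at their own pace and stop on an object; "force" is the grip in N (left out, the last holds). Time passes only in rows, so rows that repeat a pose let the fingers close, or fill a call up. It gives the time, the measured TCP pose, the force and the opening at its end, in the units of the state.
- manip.read_state(): the state, without advancing time (a new reading comes with each control period).
- imaging.read_camera(name): name is "side" or "top" or "wrist"; returns the picture (400x640x3 uint8, red, green, blue); there is no depth.
- imaging.calibration(name): a dict with "mtx" (3x3 intrinsics, pixels), "k1" (the pictures are not rectified: a ray, as slopes to the right and down, at radius r is drawn at 1 + k1 r^2 times it, then the intrinsics apply), "R" (3x3) and "t" (3): a world point X has camera coordinates R X + t. Camera axes: x right, y down, z forward; pixel columns grow to the right and rows downward; lengths in m; the calibration is good to about 2 mm. A picture is of the moment at which its call begins: read the wrist's pose just before it. calibration takes no time and is no camera call; for the wrist camera it gives the pose at the moment of the call.
- manip.sign_off(): hands the job in, once; it reports no verdict.
Trained networks look in the newest picture that a camera, given by its name, has taken for a name from the list of things; names that differ only in an ending like _2 or _b are one class to them, and where a whole thing is asked for, a point or a joint stands for the part that bears it (a point fixed in the world has none). Each returns a list of dicts, best first, with "confidence" (0 to 1); they miss things now and then, are a little off and sometimes report something else, mostly with a low value. They report only what shows in the picture. A call takes as long as a camera call. They do not tell look-alikes from the thing itself.
- models.regions_of(camera, query): "pixels" (400x640 bool, what is visible of it).
- models.place_of(camera, query): "at" ([x, y, z] in m, in the coordinates of the camera as it stood for that picture, good to about 4 mm: a listed point, or the origin of a listed thing).
The state is a dict: "t": time; "joint_positions": joint angles; "qd": joint speeds; "joint_torque": joint torques, N m; "position": TCP position; "ee_rot": TCP orientation; "ft_force": force on the tool from outside, world axes, zero at the start; "ft_torque": the same for the moment, N m; "opening": opening from 0.0 (shut) to 1.0 (fully open).
Only numpy, scipy, OpenCV 4.12 (cv2) and the standard library are available. Lean on these libraries where they do the work, as an engineer would, in place of code of your own. Each camera call takes 0.05 s, during which the arm holds its last target. There are 200 camera calls.

## Working session

There is one attempt and no reset: what is moved stays moved. The work goes in short steps, Python scripts to look and compute and a tool call to move; the robot and the scene stay as the last step left them, time stands still between calls to the robot, and variables do not carry over. Pictures are saved under pics/ and viewed, about 8 in all and at most 12, crops included, and the job is handed in when it is done.

Besides the shell and the picture viewer there is one more tool, called after "Request:" by a JSON object that holds its "method" and its "body", one argument or row to a line. drive_tool: Moves the arm, as the interface text tells. Shifts and turns lie within -1 to 1; 1 stands for 100 mm of shift or 30 degrees of turn. Its arguments: {"type":"object","properties":{"increments":{"type":"array"},"force":{"type":"number"}},"required":["increments"]}

```bash
mkdir -p pics; ls; cat > h.py <<'E'
from plant import manip, imaging, models
import numpy as np, cv2
def w(cam,p):
    c=imaging.calibration(cam); return np.array(c["R"]).T@(np.array(p)-np.array(c["t"]))
def proj(cam,X):
    c=imaging.calibration(cam); p=np.array(c["R"])@np.array(X)+np.array(c["t"]); s=p[:2]/p[2]
    s=s*(1+c["k1"]*(s@s)); m=np.array(c["mtx"]); return (m@np.array([*s,1]))[:2]
def save(cam,name):
    im=imaging.read_camera(cam); cv2.imwrite(f"pics/{name}.png",im[:,:,::-1]); return im
def find(cam,qs):
    for q in qs:
        for d in models.place_of(cam,q): print(cam,q,round(d["confidence"],2),w(cam,d["at"]).round(4),proj(cam,w(cam,d["at"])).round())
def st():
    s=manip.read_state()
    for k in("t","position","ee_rot","ft_force","opening","joint_positions"): print(k,np.round(s[k],4).tolist())
    return s
E
python3 - <<'E'
from h import *
np.set_printoptions(suppress=True)
st()
a=save("top","top0"); b=save("side","side0")
Q=["small_a_grip","small_a_hook","big_grip","big_hook","bar_mid","band_blue_outer","band_red","band_blue_inner","pie_dish_mid","water_mid","jam_mid"]
find("top",Q);find("side",Q[:8])
E
```

```text
pics
t 0.0
position [0.1611, 0.6035, 0.2305]
ee_rot [[-0.9662, 0.2578, -0.0002], [0.2578, 0.9662, -0.0014], [-0.0001, -0.0014, -1.0]]
ft_force [-0.0444, 0.5315, -0.3887]
opening 1.0008
joint_positions [-76.3551, 19.0705, -3.7071, 83.7052, 1.2408, 77.343, -5.0713]
top small_a_grip 0.82 [ 0.4521 -0.0253  0.1529] [329. 224.]
top small_a_grip 0.75 [ 0.3348 -0.077   0.1527] [344. 267.]
top small_a_hook 0.9 [ 0.4532 -0.0222  0.1143] [328. 225.]
top small_a_hook 0.73 [ 0.4495 -0.0257  0.1517] [329. 225.]
top big_grip 0.94 [ 0.4356 -0.2306  0.154 ] [401. 236.]
top big_grip 0.82 [ 0.4318 -0.1216  0.102 ] [360. 236.]
top big_grip 0.6 [ 0.5743 -0.2592  0.1102] [409. 194.]
top big_grip 0.53 [ 0.4501 -0.0229  0.1156] [328. 226.]
top big_hook 0.85 [ 0.4347 -0.1234  0.0793] [360. 236.]
top big_hook 0.68 [ 0.4404 -0.2378  0.1153] [400. 236.]
top big_hook 0.57 [ 0.5746 -0.2618  0.075 ] [407. 196.]
top bar_mid 0.88 [0.636  0.0494 0.2251] [310. 152.]
top bar_mid 0.52 [0.5027 0.3937 0.0193] [201. 202.]
top bar_mid 0.43 [0.4474 0.2479 0.1586] [234. 216.]
top band_blue_outer 0.58 [0.6499 0.2305 0.2264] [2
[... 696 characters left out ...]
 [310. 237.]
side big_grip 0.76 [ 0.4371 -0.236   0.158 ] [325. 252.]
side big_hook 0.89 [ 0.4368 -0.2318  0.117 ] [325. 261.]
side big_hook 0.85 [ 0.5671 -0.2652  0.0816] [372. 266.]
side big_hook 0.79 [ 0.4314 -0.1211  0.0775] [310. 244.]
side big_hook 0.38 [ 0.4499 -0.0295  0.1576] [306. 204.]
side big_hook 0.21 [ 0.4481 -0.0273  0.1172] [305. 213.]
side bar_mid 0.88 [0.6359 0.0513 0.2284] [353. 158.]
side bar_mid 0.28 [ 0.6242 -0.1315  0.2276] [374. 194.]
side band_blue_outer 0.85 [0.6482 0.2308 0.2226] [336. 130.]
side band_blue_outer 0.29 [0.6598 0.2605 0.0157] [335. 172.]
side band_red 0.64 [ 0.6261 -0.1307  0.2243] [374. 195.]
side band_blue_inner 0.77 [0.643 0.147 0.222] [344. 143.]
```

```bash
python3 - <<'E'
import cv2
a=cv2.imread("pics/top0.png")[110:300,180:480]
b=cv2.imread("pics/side0.png")[100:340,220:460]
a=cv2.resize(a,None,fx=2.66,fy=2.66,interpolation=3);b=cv2.resize(b,None,fx=2.5,fy=2.5,interpolation=3)
cv2.imwrite("pics/a.png",a);cv2.imwrite("pics/b.png",b)
E
```

```text
(no output)
```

View pics/a.png

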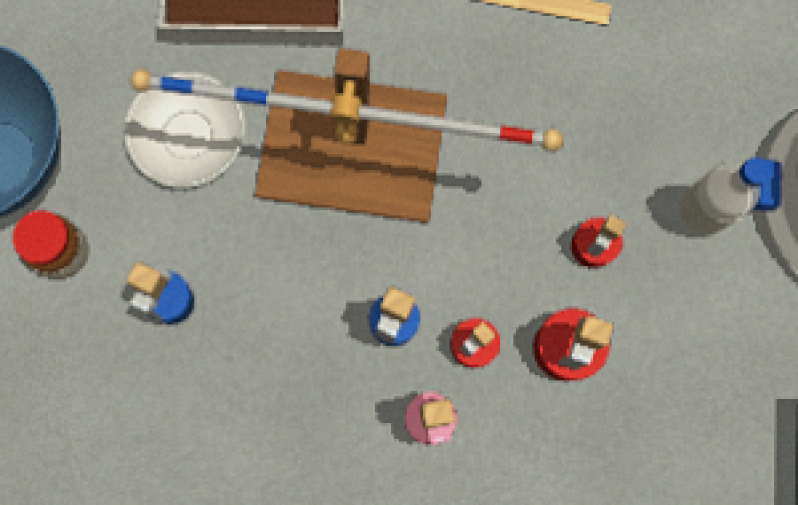

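View pics/b.png

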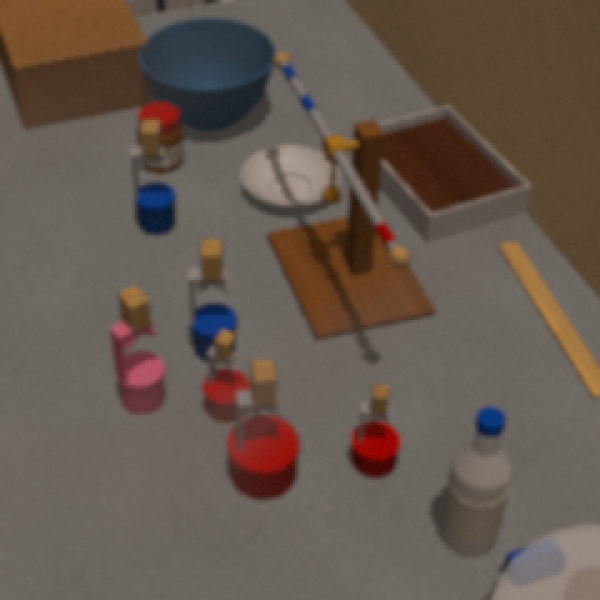

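Side and top views show:
- two blue tins, at about (0.447, 0.25) and (0.451, -0.026);
- the largest red tin at about (0.437, -0.234), with two smaller red decoys;
- a pink decoy at about (0.335, -0.077);
- the bar, with a yaw of about -3°.

I'll head to the left blue tin first.

Request:
{"method": "drive_tool", "body": {
  "increments": [
    {"xyz":[-0.15,-0.12,-0.03],"dr":[0,0,0],"fingers":1},
    {"xyz":[-0.3,-0.24,-0.06],"dr":[0,0,0],"fingers":1},
    {"xyz":[-0.45,-0.36,-0.09],"dr":[0,0,0],"fingers":1},
    {"xyz":[-0.6,-0.46,-0.12],"dr":[0,0,0],"fingers":1},
    {"xyz":[-0.75,-0.55,-0.15],"dr":[0,0,0],"fingers":1},
    {"xyz":[-0.85,-0.63,-0.18],"dr":[0,0,0],"fingers":1},
    {"xyz":[-0.95,-0.69,-0.2],"dr":[0,0,0],"fingers":1},
    {"xyz":[-1,-0.73,-0.2],"dr":[0,0,0],"fingers":1},
    {"xyz":[-1,-0.73,-0.2],"dr":[0,0,0],"fingers":1},
    {"xyz":[-1,-0.73,-0.2],"dr":[0,0,0],"fingers":1}
  ]
}}

```text
t: 2.05
position: [0.2384, 0.5079, 0.2511]
ee_rot: [[-0.966, 0.257, -0.0], [0.257, 0.966, 0.0], [0.0, -0.0, -1.0]]
ft_force: [-0.7, 0.2, -0.5]
opening: 1.004
```

Request:
{"method": "drive_tool", "body": {
  "increments": [
    {"xyz":[-0.15,-0.12,0],"dr":[0,0,0],"fingers":1},
    {"xyz":[-0.3,-0.24,0],"dr":[0,0,0],"fingers":1},
    {"xyz":[-0.45,-0.36,0],"dr":[0,0,0],"fingers":1},
    {"xyz":[-0.6,-0.46,0],"dr":[0,0,0],"fingers":1},
    {"xyz":[-0.75,-0.55,0],"dr":[0,0,0],"fingers":1},
    {"xyz":[-0.85,-0.63,0],"dr":[0,0,0],"fingers":1},
    {"xyz":[-0.95,-0.69,0],"dr":[0,0,0],"fingers":1},
    {"xyz":[-1,-0.73,0],"dr":[0,0,0],"fingers":1},
    {"xyz":[-1,-0.73,0],"dr":[0,0,0],"fingers":1},
    {"xyz":[-1,-0.73,0],"dr":[0,0,0],"fingers":1}
  ]
}}

```text
t: 3.05
position: [0.3157, 0.4121, 0.2511]
ee_rot: [[-0.967, 0.256, -0.001], [0.256, 0.967, 0.0], [0.001, 0.0, -1.0]]
ft_force: [-0.0, -0.6, -0.3]
opening: 1.0
```

```bash
python3 - <<'E'
from h import *
st(); save("wrist","w0"); c=imaging.calibration("wrist"); R=np.array(c["R"]); print("cam",(-R.T@c["t"]).round(3),R.round(2).tolist(),np.round(c["mtx"],0).tolist())
find("wrist",["small_a_grip"])
E
```

```text
t 3.05
position [0.3157, 0.4121, 0.2511]
ee_rot [[-0.9666, 0.2564, -0.0006], [0.2564, 0.9666, 0.0002], [0.0006, 0.0, -1.0]]
ft_force [-0.0395, -0.5619, -0.3258]
opening 1.0002
joint_positions [-61.4321, 4.9464, 4.1175, 98.1673, -0.4011, 76.9088, 17.9048]
cam [0.243 0.431 0.393] [[0.26, 0.97, -0.0], [0.92, -0.24, 0.3], [0.29, -0.08, -0.95]] [[323.0, 0.0, 321.0], [0.0, 323.0, 201.0], [0.0, 0.0, 1.0]]
```

View pics/w0.png

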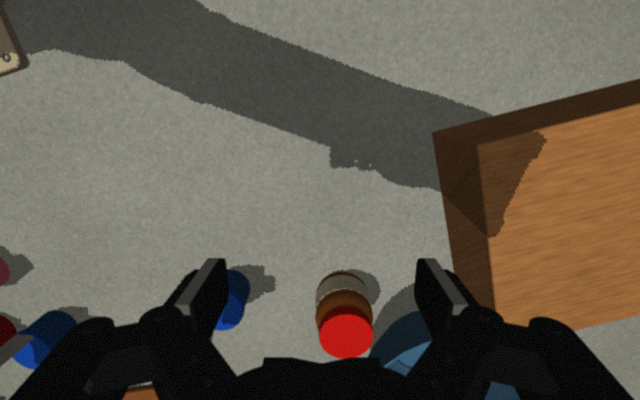

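The wrist view shows the jam jar between the fingers at (345, 330) and the blue tin at (230, 300), partly behind the left finger. I'll continue until the tool is above that tin.

Request:
{"method": "drive_tool", "body": {
  "increments": [
    {"xyz":[-0.15,-0.12,0],"dr":[0,0,0],"fingers":1},
    {"xyz":[-0.3,-0.24,0],"dr":[0,0,0],"fingers":1},
    {"xyz":[-0.45,-0.36,0],"dr":[0,0,0],"fingers":1},
    {"xyz":[-0.6,-0.46,0],"dr":[0,0,0],"fingers":1},
    {"xyz":[-0.75,-0.55,0],"dr":[0,0,0],"fingers":1},
    {"xyz":[-0.85,-0.63,0],"dr":[0,0,0],"fingers":1},
    {"xyz":[-0.95,-0.69,0],"dr":[0,0,0],"fingers":1},
    {"xyz":[-1,-0.73,0],"dr":[0,0,0],"fingers":1},
    {"xyz":[-1,-0.73,0],"dr":[0,0,0],"fingers":1},
    {"xyz":[-1,-0.73,0],"dr":[0,0,0],"fingers":1}
  ]
}}

```text
t: 4.15
position: [0.3932, 0.3165, 0.251]
ee_rot: [[-0.967, 0.255, -0.001], [0.255, 0.967, 0.0], [0.001, 0.0, -1.0]]
ft_force: [0.2, 0.1, -0.1]
opening: 0.997
```

Request:
{"method": "drive_tool", "body": {
  "increments": [
    {"xyz":[-0.1,-0.07,0],"dr":[0,0,0],"fingers":1},
    {"xyz":[-0.2,-0.15,0],"dr":[0,0,0],"fingers":1},
    {"xyz":[-0.3,-0.22,0],"dr":[0,0,0],"fingers":1},
    {"xyz":[-0.4,-0.3,0],"dr":[0,0,0],"fingers":1},
    {"xyz":[-0.5,-0.37,0],"dr":[0,0,0],"fingers":1},
    {"xyz":[-0.6,-0.44,0],"dr":[0,0,0],"fingers":1},
    {"xyz":[-0.66,-0.49,0],"dr":[0,0,0],"fingers":1},
    {"xyz":[-0.68,-0.5,0],"dr":[0,0,0],"fingers":1},
    {"xyz":[-0.68,-0.5,0],"dr":[0,0,0],"fingers":1},
    {"xyz":[-0.68,-0.5,0],"dr":[0,0,0],"fingers":1}
  ]
}}

```text
t: 5.15
position: [0.4459, 0.2514, 0.2509]
ee_rot: [[-0.967, 0.255, -0.001], [0.255, 0.967, 0.0], [0.001, 0.0, -1.0]]
ft_force: [-0.2, 0.7, -0.1]
opening: 0.998
```

```bash
python3 - <<'E'
from h import *
st(); im=save("wrist","w1"); 
find("wrist",["small_a_grip","small_a_hook"])
cv2.imwrite("pics/w1c.png",cv2.resize(im[100:400,120:520,::-1],None,fx=2,fy=2))
E
```

```text
t 5.15
position [0.4459, 0.2514, 0.2509]
ee_rot [[-0.967, 0.2547, -0.001], [0.2547, 0.967, 0.0004], [0.001, 0.0002, -1.0]]
ft_force [-0.2146, 0.7421, -0.0911]
opening 0.9978
joint_positions [-48.6587, 3.699, 14.8997, 99.671, -1.0287, 76.7891, 41.6922]
wrist small_a_grip 0.71 [ 0.4465 -0.0226  0.1557] [ 14. 280.]
wrist small_a_grip 0.39 [0.4512 0.2459 0.1567] [316. 211.]
wrist small_a_hook 0.89 [ 0.4482 -0.0278  0.1139] [ 48. 260.]
```

View pics/w1c.png

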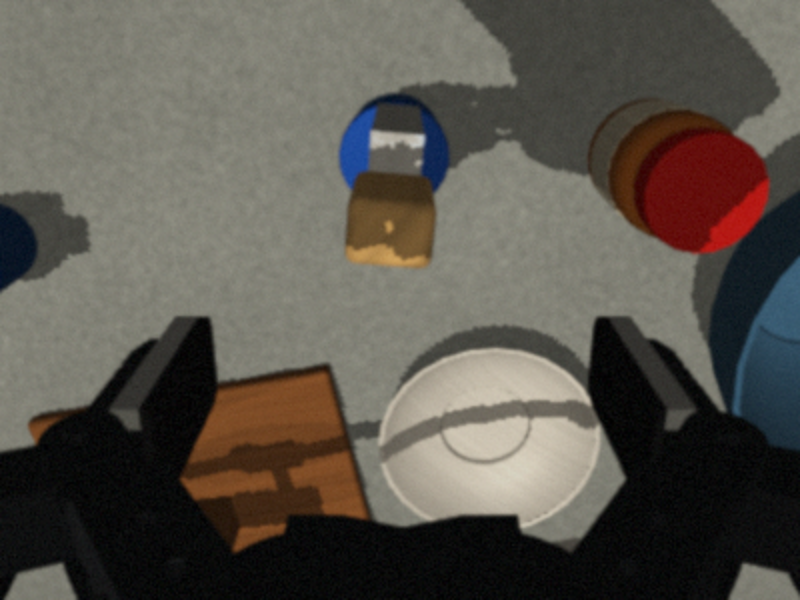

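The block is centred at crop (390, 225), between the fingers, with its stem on the near side. I'll back-project its corners to get the yaw.

```bash
cat >> h.py <<'E'
def back(cam,px,z):
    c=imaging.calibration(cam); m=np.array(c["mtx"])
    d=(np.array(px)-m[:2,2])/np.array([m[0,0],m[1,1]]); s=d.copy()
    for _ in range(10): s=d/(1+c["k1"]*(s@s))
    R=np.array(c["R"]); o=-R.T@np.array(c["t"]); v=R.T@np.array([*s,1]); return (o+v*(z-o[2])/v[2])[:2]
E
python3 - <<'E'
from h import *
for n,p,z in [("fl",(346,262),.177),("fr",(431,268),.177),("nl",(353,205),.177),("nr",(436,207),.177),("stl",(371,130),.12),("str",(425,135),.12)]:
    print(n,back("wrist",(p[0]/2+120,p[1]/2+100),z).round(4))
E
```

```text
fl [0.4555 0.2277]
fr [0.4656 0.2568]
nl [0.4354 0.2361]
nr [0.4435 0.2641]
stl [0.4213 0.2439]
str [0.4293 0.2657]
```

Request:
{"method": "drive_tool", "body": {
  "increments": [
    {"xyz":[-0.06,-0.04,0.1],"dr":[0,0,0.12],"fingers":0.8},
    {"xyz":[-0.06,-0.04,0.25],"dr":[0,0,0.12],"fingers":0.8},
    {"xyz":[-0.06,-0.04,0.4],"dr":[0,0,0.12],"fingers":0.8},
    {"xyz":[-0.06,-0.04,0.55],"dr":[0,0,0.12],"fingers":0.8},
    {"xyz":[-0.06,-0.04,0.7],"dr":[0,0,0.12],"fingers":0.8},
    {"xyz":[-0.06,-0.04,0.85],"dr":[0,0,0.12],"fingers":0.8},
    {"xyz":[-0.06,-0.04,0.95],"dr":[0,0,0.12],"fingers":0.8},
    {"xyz":[-0.06,-0.04,1],"dr":[0,0,0.12],"fingers":0.8},
    {"xyz":[-0.06,-0.04,1],"dr":[0,0,0.12],"fingers":0.8},
    {"xyz":[-0.06,-0.04,1],"dr":[0,0,0.12],"fingers":0.8}
  ]
}}

```text
t: 6.3
position: [0.4508, 0.2462, 0.1515]
ee_rot: [[-0.949, 0.315, -0.0], [0.315, 0.949, 0.001], [0.001, 0.001, -1.0]]
ft_force: [-0.3, 0.2, -0.4]
opening: 0.796
```

Request:
{"method": "drive_tool", "body": {
  "force": 40,
  "increments": [
    {"xyz":[0,0,0.1],"dr":[0,0,0],"fingers":0.8},
    {"xyz":[0,0,0.18],"dr":[0,0,0],"fingers":0.8},
    {"xyz":[0,0,0.18],"dr":[0,0,0],"fingers":0.8},
    {"xyz":[0,0,0.18],"dr":[0,0,0],"fingers":0.1},
    {"xyz":[0,0,0.18],"dr":[0,0,0],"fingers":0.1},
    {"xyz":[0,0,0.18],"dr":[0,0,0],"fingers":0.1},
    {"xyz":[0,0,0.18],"dr":[0,0,0],"fingers":0.1},
    {"xyz":[0,0,0.18],"dr":[0,0,0],"fingers":0.1},
    {"xyz":[0,0,0.18],"dr":[0,0,0],"fingers":0.1},
    {"xyz":[0,0,0.18],"dr":[0,0,0],"fingers":0.1}
  ]
}}

```text
t: 7.3
position: [0.4511, 0.2462, 0.1338]
ee_rot: [[-0.949, 0.315, 0.0], [0.315, 0.949, 0.001], [0.0, 0.001, -1.0]]
ft_force: [0.3, -1.8, 4.5]
opening: 0.371
```

Request:
{"method": "drive_tool", "body": {
  "increments": [
    {"xyz":[0,0,-0.08],"dr":[0,0,0],"fingers":0.1},
    {"xyz":[0,0,-0.2],"dr":[0,0,0],"fingers":0.1},
    {"xyz":[0,0,-0.35],"dr":[0,0,-0.05],"fingers":0.1},
    {"xyz":[-0.05,0.02,-0.5],"dr":[0,0,-0.12],"fingers":0.1},
    {"xyz":[-0.15,0.05,-0.65],"dr":[0,0,-0.2],"fingers":0.1},
    {"xyz":[-0.25,0.08,-0.8],"dr":[0,0,-0.29],"fingers":0.1},
    {"xyz":[-0.35,0.1,-0.9],"dr":[0,0,-0.38],"fingers":0.1},
    {"xyz":[-0.43,0.12,-1],"dr":[0,0,-0.46],"fingers":0.1},
    {"xyz":[-0.48,0.13,-1],"dr":[0,0,-0.51],"fingers":0.1},
    {"xyz":[-0.5,0.13,-1],"dr":[0,0,-0.51],"fingers":0.1}
  ]
}}

```text
t: 8.3
position: [0.503, 0.2426, 0.2346]
ee_rot: [[-0.999, 0.053, 0.001], [0.053, 0.999, 0.001], [-0.001, 0.001, -1.0]]
ft_force: [-0.2, 0.5, -2.3]
opening: 0.374
```

```bash
python3 - <<'E'
from h import *
imaging.read_camera("top")
find("top",["bar_mid","band_blue_outer","band_blue_inner","band_red"])
imaging.read_camera("side");find("side",["band_blue_outer","band_blue_inner"])
E
```

```text
top bar_mid 0.83 [0.6385 0.0492 0.2224] [310. 152.]
top bar_mid 0.75 [ 0.4371 -0.2338  0.1572] [402. 236.]
top band_blue_outer 0.95 [0.6516 0.2295 0.2261] [246. 141.]
top band_blue_inner 0.96 [0.6456 0.1473 0.2185] [275. 147.]
top band_red 0.9 [ 0.6282 -0.1288  0.2224] [373. 161.]
top band_red 0.67 [ 0.4393 -0.2327  0.1526] [401. 235.]
side band_blue_outer 0.83 [0.6459 0.2318 0.2248] [335. 130.]
side band_blue_inner 0.75 [0.6433 0.15   0.2231] [344. 143.]
```

Request:
{"method": "drive_tool", "body": {
  "increments": [
    {"xyz":[-0.08,0,-0.1],"dr":[0,0,0],"fingers":0.1},
    {"xyz":[-0.18,-0.01,-0.2],"dr":[0,0,0],"fingers":0.1},
    {"xyz":[-0.28,-0.02,-0.3],"dr":[0,0,0],"fingers":0.1},
    {"xyz":[-0.4,-0.03,-0.38],"dr":[0,0,0],"fingers":0.1},
    {"xyz":[-0.52,-0.04,-0.42],"dr":[0,0,0],"fingers":0.1},
    {"xyz":[-0.64,-0.05,-0.42],"dr":[0,0,0],"fingers":0.1},
    {"xyz":[-0.75,-0.05,-0.42],"dr":[0,0,0],"fingers":0.1},
    {"xyz":[-0.82,-0.05,-0.42],"dr":[0,0,0],"fingers":0.1},
    {"xyz":[-0.85,-0.05,-0.42],"dr":[0,0,0],"fingers":0.1},
    {"xyz":[-0.85,-0.05,-0.42],"dr":[0,0,0],"fingers":0.1}
  ]
}}

```text
t: 9.7
position: [0.5871, 0.2332, 0.2753]
ee_rot: [[-0.999, 0.053, -0.001], [0.053, 0.999, 0.001], [0.001, 0.001, -1.0]]
ft_force: [-0.9, 0.1, -2.5]
opening: 0.374
```

```bash
python3 - <<'E'
from h import *
s=st();im=save("side","s1");cv2.imwrite("pics/s1c.png",cv2.resize(im[80:240,240:440,::-1],None,fx=3.5,fy=3.5,interpolation=3))
find("side",["small_a_hook","small_a_grip","band_blue_outer"])
E
```

```text
t 9.7
position [0.5871, 0.2332, 0.2753]
ee_rot [[-0.9986, 0.0534, -0.0005], [0.0534, 0.9986, 0.0006], [0.0006, 0.0006, -1.0]]
ft_force [-0.8668, 0.1239, -2.457]
opening 0.3736
joint_positions [-39.8773, 19.0635, 18.5442, 79.6655, -6.0619, 82.2519, 65.4777]
side small_a_hook 0.88 [ 0.447  -0.0265  0.1129] [305. 214.]
side small_a_hook 0.83 [ 0.3325 -0.0742  0.1182] [273. 232.]
side small_a_hook 0.51 [ 0.6241 -0.3965  0.0196] [409. 310.]
side small_a_hook 0.37 [0.6474 0.2305 0.2266] [336. 129.]
side small_a_grip 0.98 [ 0.4515 -0.0267  0.1595] [306. 203.]
side small_a_grip 0.59 [ 0.3313 -0.0799  0.1553] [272. 225.]
side band_blue_outer 0.64 [0.6474 0.2285 0.2275] [336. 129.]
```

View pics/s1c.png

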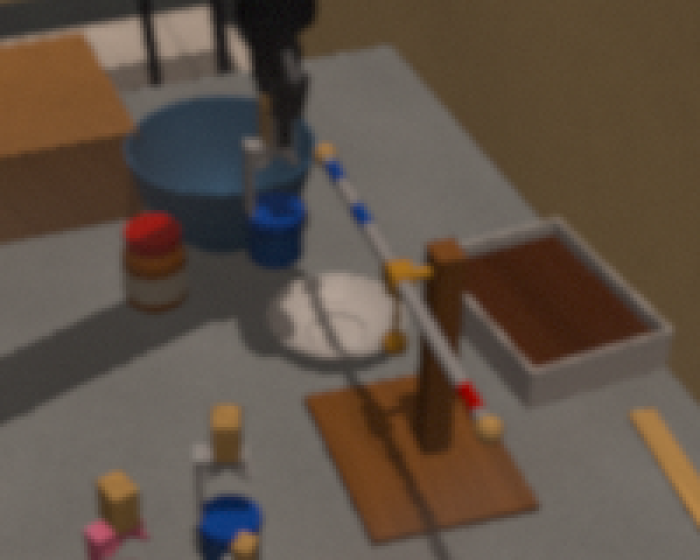

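The tin hangs upright in the gripper with its mouth towards the bar, at side crop (275, 200). Now over the bar and down.

Request:
{"method": "drive_tool", "body": {
  "increments": [
    {"xyz":[-0.1,0,0],"dr":[0,0,0],"fingers":0.1},
    {"xyz":[-0.2,0,0],"dr":[0,0,0],"fingers":0.1},
    {"xyz":[-0.32,0,0],"dr":[0,0,0],"fingers":0.1},
    {"xyz":[-0.44,0,0],"dr":[0,0,0],"fingers":0.1},
    {"xyz":[-0.54,0,0],"dr":[0,0,0],"fingers":0.1},
    {"xyz":[-0.61,0,0],"dr":[0,0,0],"fingers":0.1},
    {"xyz":[-0.61,0,0.03],"dr":[0,0,0],"fingers":0.1},
    {"xyz":[-0.61,0,0.08],"dr":[0,0,0],"fingers":0.1},
    {"xyz":[-0.61,0,0.14],"dr":[0,0,0],"fingers":0.1},
    {"xyz":[-0.61,0,0.2],"dr":[0,0,0],"fingers":0.1}
  ]
}}

```text
t: 10.9
position: [0.6471, 0.2304, 0.2553]
ee_rot: [[-0.999, 0.052, -0.0], [0.052, 0.999, 0.001], [0.0, 0.001, -1.0]]
ft_force: [-0.4, 0.3, -1.8]
opening: 0.372
```

Request:
{"method": "drive_tool", "body": {
  "increments": [
    {"xyz":[0,0,0.03],"dr":[0,0,0],"fingers":0.1},
    {"xyz":[0,0,0.06],"dr":[0,0,0],"fingers":0.1},
    {"xyz":[0,0,0.09],"dr":[0,0,0],"fingers":0.1},
    {"xyz":[0,0,0.12],"dr":[0,0,0],"fingers":0.1},
    {"xyz":[0,0,0.15],"dr":[0,0,0],"fingers":0.1},
    {"xyz":[0,0,0.18],"dr":[0,0,0],"fingers":0.1},
    {"xyz":[0,0,0.21],"dr":[0,0,0],"fingers":0.1},
    {"xyz":[0,0,0.24],"dr":[0,0,0],"fingers":0.1},
    {"xyz":[0,0,0.27],"dr":[0,0,0],"fingers":0.1},
    {"xyz":[0,0,0.27],"dr":[0,0,0],"fingers":0.1}
  ]
}}

```text
t: 11.9
position: [0.6473, 0.2302, 0.2279]
ee_rot: [[-0.999, 0.053, -0.0], [0.053, 0.999, 0.001], [0.0, 0.001, -1.0]]
ft_force: [1.5, -1.3, 0.1]
opening: 0.37
```

```bash
python3 - <<'E'
from h import *
s=st();im=save("side","s2")
find("side",["band_blue_outer","bar_mid","band_red"])
imaging.read_camera("top");find("top",["band_blue_outer","band_blue_inner","band_red"])
E
```

```text
t 11.9
position [0.6473, 0.2302, 0.2279]
ee_rot [[-0.9986, 0.0527, -0.0003], [0.0527, 0.9986, 0.001], [0.0003, 0.001, -1.0]]
ft_force [1.4526, -1.3167, 0.1102]
opening 0.3705
joint_positions [-36.168, 27.5831, 18.8234, 74.1925, -8.7955, 79.6134, 69.2206]
side band_blue_outer 0.87 [0.6471 0.2258 0.2081] [336. 135.]
side bar_mid 0.85 [0.6357 0.0499 0.2227] [353. 160.]
side bar_mid 0.35 [ 0.4376 -0.2322  0.1151] [325. 262.]
side band_red 0.74 [ 0.6236 -0.1301  0.2483] [374. 188.]
top band_blue_outer 0.91 [0.6496 0.2302 0.2076] [247. 144.]
top band_red 0.71 [ 0.6366 -0.1301  0.2412] [375. 156.]
```

Request:
{"method": "drive_tool", "body": {
  "increments": [
    {"xyz":[0,0,0],"dr":[0,0,0],"fingers":0.5},
    {"xyz":[0,0,0],"dr":[0,0,0],"fingers":0.65},
    {"xyz":[0,0,0],"dr":[0,0,0],"fingers":0.7},
    {"xyz":[0,0,0],"dr":[0,0,0],"fingers":0.7},
    {"xyz":[0,0,-0.08],"dr":[0,0,0],"fingers":0.7},
    {"xyz":[0,0,-0.22],"dr":[0,0,0],"fingers":0.7},
    {"xyz":[0,0,-0.4],"dr":[0,0,0],"fingers":0.7},
    {"xyz":[0,0,-0.6],"dr":[0,0,0],"fingers":0.7},
    {"xyz":[0,0,-0.75],"dr":[0,0,0],"fingers":0.7},
    {"xyz":[0,0,-0.8],"dr":[0,0,0],"fingers":0.7}
  ]
}}

```text
t: 13.3
position: [0.6479, 0.2303, 0.3113]
ee_rot: [[-0.999, 0.053, 0.003], [0.053, 0.999, 0.003], [-0.003, 0.003, -1.0]]
ft_force: [-0.6, -0.1, -0.1]
opening: 0.698
```

```bash
python3 - <<'E'
from h import *
s=st();im=save("side","s3")
find("side",["small_a_hook","band_blue_outer","bar_mid","band_red"])
cv2.imwrite("pics/s3c.png",cv2.resize(im[80:240,240:440,::-1],None,fx=3.5,fy=3.5,interpolation=3))
E
```

```text
t 13.3
position [0.6479, 0.2303, 0.3113]
ee_rot [[-0.9986, 0.0526, 0.0031], [0.0527, 0.9986, 0.0027], [-0.003, 0.0028, -1.0]]
ft_force [-0.5879, -0.1099, -0.0507]
opening 0.6985
joint_positions [-35.9411, 26.3295, 19.518, 66.102, -8.6126, 88.6866, 68.832]
side small_a_hook 0.62 [ 0.3343 -0.0772  0.117 ] [274. 233.]
side small_a_hook 0.58 [ 0.4469 -0.0272  0.1149] [305. 214.]
side band_blue_outer 0.68 [0.6448 0.2279 0.2059] [335. 135.]
side bar_mid 0.81 [0.6384 0.0506 0.2249] [354. 159.]
side band_red 0.95 [ 0.6224 -0.1311  0.2505] [374. 188.]
```

View pics/s3c.png

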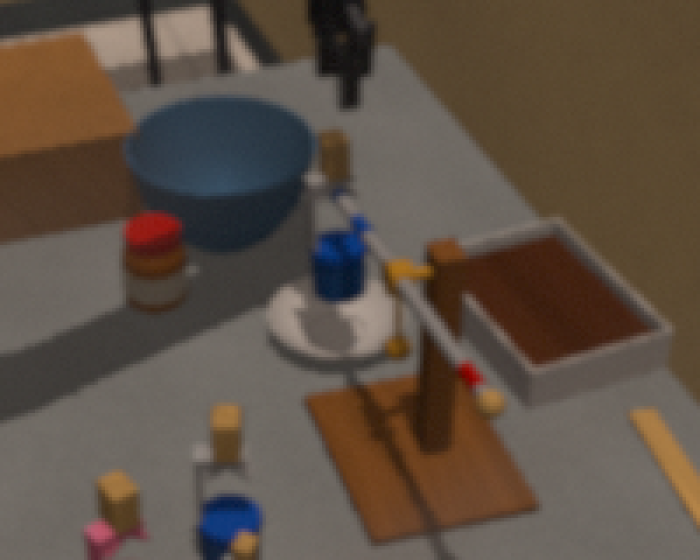

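The first tin hangs on the outer band, with the bar tipped about 0.12. Next, over to the big red tin.

Request:
{"method": "drive_tool", "body": {
  "increments": [
    {"xyz":[0.05,-0.1,0],"dr":[0,0,0],"fingers":0.8},
    {"xyz":[0.1,-0.22,0],"dr":[0,0,0],"fingers":0.8},
    {"xyz":[0.15,-0.34,0],"dr":[0,0,0],"fingers":0.8},
    {"xyz":[0.2,-0.46,0],"dr":[0,0,0],"fingers":0.8},
    {"xyz":[0.25,-0.58,0],"dr":[0,0,0],"fingers":0.8},
    {"xyz":[0.3,-0.7,0],"dr":[0,0,0],"fingers":0.8},
    {"xyz":[0.35,-0.82,0],"dr":[0,0,0],"fingers":0.8},
    {"xyz":[0.4,-0.92,0],"dr":[0,0,0],"fingers":0.8},
    {"xyz":[0.42,-1,0],"dr":[0,0,0],"fingers":0.8},
    {"xyz":[0.42,-1,0],"dr":[0,0,0],"fingers":0.8}
  ]
}}

```text
t: 14.55
position: [0.5997, 0.131, 0.3077]
ee_rot: [[-0.999, 0.054, -0.001], [0.054, 0.999, 0.001], [0.001, 0.001, -1.0]]
ft_force: [1.0, 1.0, -0.2]
opening: 0.8
```

Request:
{"method": "drive_tool", "body": {
  "increments": [
    {"xyz":[0.05,-0.1,0],"dr":[0,0,0],"fingers":0.8},
    {"xyz":[0.1,-0.22,0],"dr":[0,0,0],"fingers":0.8},
    {"xyz":[0.15,-0.34,0],"dr":[0,0,0],"fingers":0.8},
    {"xyz":[0.2,-0.46,0],"dr":[0,0,0],"fingers":0.8},
    {"xyz":[0.25,-0.58,0],"dr":[0,0,0],"fingers":0.8},
    {"xyz":[0.3,-0.7,0],"dr":[0,0,0],"fingers":0.8},
    {"xyz":[0.35,-0.82,0],"dr":[0,0,0],"fingers":0.8},
    {"xyz":[0.4,-0.92,0],"dr":[0,0,0],"fingers":0.8},
    {"xyz":[0.42,-1,0],"dr":[0,0,0],"fingers":0.8},
    {"xyz":[0.42,-1,0],"dr":[0,0,0],"fingers":0.8}
  ]
}}

```text
t: 15.55
position: [0.5521, 0.0321, 0.3079]
ee_rot: [[-0.998, 0.056, -0.001], [0.056, 0.998, 0.001], [0.001, 0.001, -1.0]]
ft_force: [-0.1, -0.2, 0.8]
opening: 0.797
```

Request:
{"method": "drive_tool", "body": {
  "increments": [
    {"xyz":[0.05,-0.1,0.03],"dr":[0,0,0],"fingers":0.8},
    {"xyz":[0.1,-0.22,0.06],"dr":[0,0,0],"fingers":0.8},
    {"xyz":[0.15,-0.34,0.1],"dr":[0,0,0],"fingers":0.8},
    {"xyz":[0.2,-0.46,0.14],"dr":[0,0,0],"fingers":0.8},
    {"xyz":[0.25,-0.58,0.18],"dr":[0,0,0],"fingers":0.8},
    {"xyz":[0.3,-0.7,0.22],"dr":[0,0,0],"fingers":0.8},
    {"xyz":[0.35,-0.82,0.26],"dr":[0,0,0],"fingers":0.8},
    {"xyz":[0.4,-0.92,0.28],"dr":[0,0,0],"fingers":0.8},
    {"xyz":[0.42,-1,0.3],"dr":[0,0,0],"fingers":0.8},
    {"xyz":[0.42,-1,0.3],"dr":[0,0,0],"fingers":0.8}
  ]
}}

```text
t: 16.55
position: [0.5042, -0.0666, 0.2779]
ee_rot: [[-0.998, 0.057, -0.001], [0.057, 0.998, 0.001], [0.001, 0.001, -1.0]]
ft_force: [-0.2, 0.9, 0.2]
opening: 0.8
```

Request:
{"method": "drive_tool", "body": {
  "increments": [
    {"xyz":[0.05,-0.1,0.03],"dr":[0,0,0],"fingers":0.8},
    {"xyz":[0.1,-0.22,0.06],"dr":[0,0,0],"fingers":0.8},
    {"xyz":[0.15,-0.34,0.1],"dr":[0,0,0],"fingers":0.8},
    {"xyz":[0.2,-0.46,0.14],"dr":[0,0,0],"fingers":0.8},
    {"xyz":[0.25,-0.58,0.18],"dr":[0,0,0],"fingers":0.8},
    {"xyz":[0.3,-0.7,0.22],"dr":[0,0,0],"fingers":0.8},
    {"xyz":[0.35,-0.82,0.26],"dr":[0,0,0],"fingers":0.8},
    {"xyz":[0.4,-0.92,0.28],"dr":[0,0,0],"fingers":0.8},
    {"xyz":[0.42,-1,0.3],"dr":[0,0,0],"fingers":0.8},
    {"xyz":[0.42,-1,0.3],"dr":[0,0,0],"fingers":0.8}
  ]
}}

```text
t: 17.55
position: [0.4561, -0.1652, 0.2477]
ee_rot: [[-0.998, 0.059, -0.001], [0.059, 0.998, 0.001], [0.001, 0.001, -1.0]]
ft_force: [-1.1, 0.0, 0.3]
opening: 0.797
```

```bash
python3 - <<'E'
from h import *
s=st()
p=np.array([.437,-.234,.155])-s["position"]; print((np.array(s["ee_rot"]).T@p).round(4))
im=save("wrist","w2");find("wrist",["small_a_grip","big_grip"])
cv2.imwrite("pics/w2s.png",cv2.resize(im[:,:,::-1],(800,500)))
E
```

```text
t 17.55
position [0.4561, -0.1652, 0.2477]
ee_rot [[-0.9983, 0.0589, -0.0006], [0.0589, 0.9983, 0.0006], [0.0006, 0.0005, -1.0]]
ft_force [-1.0802, 0.0176, 0.2766]
opening 0.7975
joint_positions [-18.2169, -0.7108, 32.8957, 104.2629, 0.373, 76.3753, 101.2096]
[ 0.0149 -0.0699  0.0927]
wrist small_a_grip 0.92 [ 0.4488 -0.0198  0.1557] [511. 183.]
wrist small_a_grip 0.79 [ 0.3379 -0.0791  0.1544] [439.  24.]
wrist big_grip 0.87 [ 0.4333 -0.1252  0.1036] [363. 158.]
wrist big_grip 0.57 [ 0.4444 -0.2354  0.1536] [226. 192.]
wrist big_grip 0.4 [ 0.626  -0.3925  0.0163] [160. 300.]
wrist big_grip 0.25 [ 0.4486 -0.0221  0.154 ] [507. 182.]
```

View pics/w2s.png

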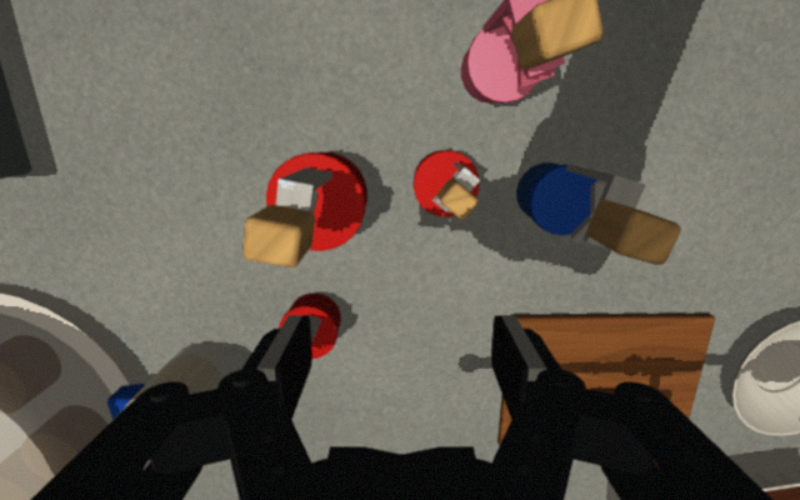

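```bash
python3 - <<'E'
from h import *
for n,p,z in [("fl",(244,259),.177),("fr",(297,266),.177),("nl",(247,216),.177),("nr",(304,221),.177),("stl",(277,203),.12),("str",(310,208),.12),
 ("A fr",(667,263),.177),("A nr",(680,228),.177),("A fl",(618,247),.177),("A st1",(612,177),.12),("A st2",(643,182),.12)]:
    print(n,back("wrist",(p[0]*.8,p[1]*.8),z).round(4))
im=cv2.imread("pics/w2.png"); cv2.imwrite("pics/w2z.png",np.hstack([cv2.resize(im[120:220,180:280],(400,400),interpolation=3),cv2.resize(im[120:220,460:560],(400,400),interpolation=3)]))
E
```

```text
fl [ 0.448  -0.2514]
fr [ 0.4538 -0.2222]
nl [ 0.4238 -0.2455]
nr [ 0.4284 -0.215 ]
stl [ 0.4272 -0.2465]
str [ 0.432  -0.2245]
A fr [ 0.464  -0.0138]
A nr [ 0.4439 -0.0093]
A fl [ 0.4529 -0.043 ]
A st1 [ 0.4224 -0.0207]
A st2 [0.4268 0.0008]
```

View pics/w2z.png

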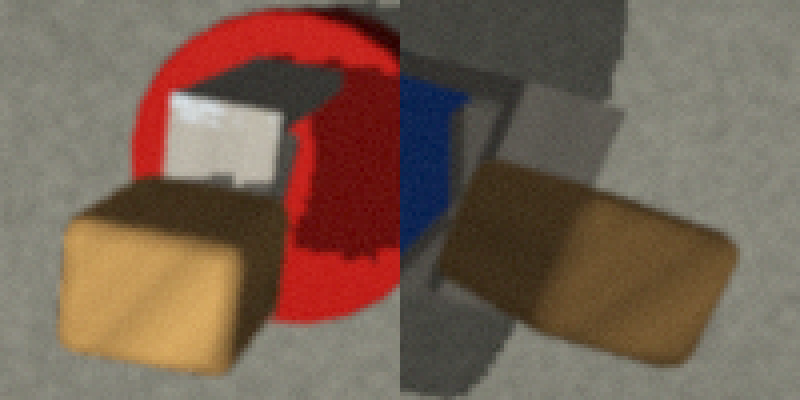

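```bash
python3 - <<'E'
from h import *
for n,o,P,S in [("big",180,[(72,218),(243,240),(228,372),(60,345)],[(170,92),(283,112)]),("A",460,[(192,195),(338,238),(288,365),(140,325)],[(118,85),(225,108)])]:
    B=np.array([back("wrist",(p[0]/4+o,p[1]/4+120),.177) for p in P]); S=np.array([back("wrist",(p[0]/4+o,p[1]/4+120),.125) for p in S])
    f=lambda d: np.degrees(np.arctan2(d[0],d[1])).round(1)
    g=lambda d: np.degrees(np.arctan2(-d[1],d[0])).round(1)
    print(n,B.mean(0).round(4),f(B[1]-B[0]),f(B[2]-B[3]),g(B[3]-B[0]),g(B[2]-B[1]),f(S[1]-S[0]),g(B.mean(0)-S.mean(0)), S.mean(0).round(4))
E
```

```text
big [ 0.4392 -0.2341] 10.9 13.0 14.9 13.8 13.5 7.9 [ 0.4133 -0.2305]
A [ 0.4487 -0.0255] 18.6 18.2 16.1 13.8 14.4 29.0 [ 0.4243 -0.012 ]
```

Request:
{"method": "drive_tool", "body": {
  "increments": [
    {"xyz":[0.02,-0.1,0],"dr":[0,0,0.05],"fingers":0.8},
    {"xyz":[0.04,-0.22,0],"dr":[0,0,0.1],"fingers":0.8},
    {"xyz":[0.06,-0.34,0],"dr":[0,0,0.15],"fingers":0.8},
    {"xyz":[0.08,-0.46,0],"dr":[0,0,0.2],"fingers":0.8},
    {"xyz":[0.1,-0.56,0.05],"dr":[0,0,0.25],"fingers":0.8},
    {"xyz":[0.12,-0.64,0.1],"dr":[0,0,0.3],"fingers":0.8},
    {"xyz":[0.13,-0.69,0.18],"dr":[0,0,0.3],"fingers":0.8},
    {"xyz":[0.13,-0.7,0.28],"dr":[0,0,0.3],"fingers":0.8},
    {"xyz":[0.13,-0.7,0.4],"dr":[0,0,0.3],"fingers":0.8},
    {"xyz":[0.13,-0.7,0.5],"dr":[0,0,0.3],"fingers":0.8}
  ]
}}

```text
t: 18.7
position: [0.4398, -0.232, 0.1964]
ee_rot: [[-0.977, 0.211, -0.001], [0.211, 0.977, 0.001], [0.002, 0.001, -1.0]]
ft_force: [0.3, -0.2, 0.1]
opening: 0.8
```

Request:
{"method": "drive_tool", "body": {
  "increments": [
    {"xyz":[0,0,0.12],"dr":[0,0,0],"fingers":0.8},
    {"xyz":[0,0,0.25],"dr":[0,0,0],"fingers":0.8},
    {"xyz":[0,0,0.4],"dr":[0,0,0],"fingers":0.8},
    {"xyz":[0,0,0.52],"dr":[0,0,0],"fingers":0.8},
    {"xyz":[0,0,0.61],"dr":[0,0,0],"fingers":0.8},
    {"xyz":[0,0,0.66],"dr":[0,0,0],"fingers":0.8},
    {"xyz":[0,0,0.66],"dr":[0,0,0],"fingers":0.8},
    {"xyz":[0,0,0.66],"dr":[0,0,0],"fingers":0.5},
    {"xyz":[0,0,0.66],"dr":[0,0,0],"fingers":0.1},
    {"xyz":[0,0,0.66],"dr":[0,0,0],"fingers":0.1}
  ]
}}

```text
t: 19.7
position: [0.44, -0.2323, 0.1309]
ee_rot: [[-0.977, 0.211, -0.0], [0.211, 0.977, 0.001], [0.0, 0.001, -1.0]]
ft_force: [0.6, -0.3, -2.7]
opening: 0.368
```

```bash
python3 - <<'E'
from h import *
st();imaging.read_camera("side");find("side",["big_hook","band_red","band_blue_outer","bar_mid"])
imaging.read_camera("top");find("top",["band_red","band_blue_outer"])
E
```

```text
t 19.7
position [0.44, -0.2323, 0.1309]
ee_rot [[-0.9774, 0.2114, -0.0003], [0.2114, 0.9774, 0.0006], [0.0004, 0.0006, -1.0]]
ft_force [0.6331, -0.2879, -2.6668]
opening 0.3678
joint_positions [-12.1044, 8.3723, 37.7263, 111.4863, -5.8194, 62.0252, 105.859]
side big_hook 0.8 [ 0.4315 -0.1209  0.0806] [310. 244.]
side big_hook 0.73 [ 0.4389 -0.2255  0.1149] [324. 260.]
side big_hook 0.6 [ 0.5695 -0.263   0.081 ] [372. 266.]
side band_red 0.68 [ 0.6255 -0.1348  0.2474] [375. 189.]
side band_red 0.22 [0.4958 0.3938 0.0227] [284. 160.]
side band_blue_outer 0.36 [ 0.6268 -0.1313  0.2497] [375. 188.]
side bar_mid 0.73 [0.638  0.0532 0.2248] [353. 159.]
top band_red 0.65 [ 0.6311 -0.1307  0.2454] [375. 158.]
top band_blue_outer 0.83 [0.6498 0.2281 0.2056] [248. 144.]
```

Request:
{"method": "drive_tool", "body": {
  "increments": [
    {"xyz":[0,0,-0.03],"dr":[0,0,0],"fingers":0.1},
    {"xyz":[0,0,-0.12],"dr":[0,0,0],"fingers":0.1},
    {"xyz":[0,0,-0.24],"dr":[0,0,0],"fingers":0.1},
    {"xyz":[0,0,-0.36],"dr":[0,0,-0.05],"fingers":0.1},
    {"xyz":[0,0,-0.5],"dr":[0,0,-0.1],"fingers":0.1},
    {"xyz":[0,0,-0.64],"dr":[0,0,-0.15],"fingers":0.1},
    {"xyz":[-0.02,0.02,-0.78],"dr":[0,0,-0.2],"fingers":0.1},
    {"xyz":[-0.06,0.07,-0.9],"dr":[0,0,-0.25],"fingers":0.1},
    {"xyz":[-0.1,0.13,-1],"dr":[0,0,-0.3],"fingers":0.1},
    {"xyz":[-0.15,0.2,-1],"dr":[0,0,-0.3],"fingers":0.1}
  ]
}}

```text
t: 21.1
position: [0.4601, -0.2155, 0.2322]
ee_rot: [[-0.999, 0.054, 0.001], [0.054, 0.999, 0.001], [-0.001, 0.001, -1.0]]
ft_force: [-0.7, 0.0, -2.3]
opening: 0.369
```

```bash
python3 - <<'E'
from h import *
s=st()
p=np.array([.560,-.126,.294])-s["position"]; print((np.array(s["ee_rot"]).T@p).round(4))
E
```

```text
t 21.1
position [0.4601, -0.2155, 0.2322]
ee_rot [[-0.9985, 0.0542, 0.0014], [0.0542, 0.9985, 0.0006], [-0.0013, 0.0007, -1.0]]
ft_force [-0.7235, 0.0324, -2.348]
opening 0.3686
joint_positions [-14.4693, 3.4685, 36.2606, 102.7779, -2.1929, 74.3753, 109.2209]
[-0.095   0.0948 -0.0616]
```

Request:
{"method": "drive_tool", "body": {
  "increments": [
    {"xyz":[-0.08,0.08,-0.1],"dr":[0,0,0],"fingers":0.1},
    {"xyz":[-0.18,0.18,-0.2],"dr":[0,0,0],"fingers":0.1},
    {"xyz":[-0.3,0.3,-0.32],"dr":[0,0,0],"fingers":0.1},
    {"xyz":[-0.42,0.42,-0.44],"dr":[0,0,0],"fingers":0.1},
    {"xyz":[-0.54,0.54,-0.54],"dr":[0,0,0],"fingers":0.1},
    {"xyz":[-0.66,0.66,-0.6],"dr":[0,0,0],"fingers":0.1},
    {"xyz":[-0.78,0.78,-0.62],"dr":[0,0,0],"fingers":0.1},
    {"xyz":[-0.88,0.88,-0.62],"dr":[0,0,0],"fingers":0.1},
    {"xyz":[-0.95,0.95,-0.62],"dr":[0,0,0],"fingers":0.1},
    {"xyz":[-0.95,0.95,-0.62],"dr":[0,0,0],"fingers":0.1}
  ]
}}

```text
t: 22.1
position: [0.5607, -0.1244, 0.2936]
ee_rot: [[-0.999, 0.052, 0.0], [0.052, 0.999, 0.0], [-0.0, 0.001, -1.0]]
ft_force: [-0.5, -0.6, -3.2]
opening: 0.372
```

```bash
python3 - <<'E'
from h import *
s=st()
imaging.read_camera("side");find("side",["big_hook","big_grip","band_red"])
p=np.array([.6275,-.130,.294])-s["position"]; print((np.array(s["ee_rot"]).T@p).round(4))
E
```

```text
t 22.1
position [0.5607, -0.1244, 0.2936]
ee_rot [[-0.9986, 0.0524, 0.0001], [0.0524, 0.9986, 0.0005], [-0.0001, 0.0005, -1.0]]
ft_force [-0.4967, -0.6053, -3.215]
opening 0.372
joint_positions [-19.501, 11.6602, 32.4457, 87.5958, -6.3076, 82.568, 100.2197]
side big_hook 0.79 [ 0.5692 -0.2651  0.0818] [372. 266.]
side big_hook 0.77 [ 0.5608 -0.121   0.2785] [353. 183.]
side big_hook 0.77 [ 0.43   -0.12    0.0806] [310. 244.]
side big_hook 0.62 [ 0.6203 -0.3972  0.0185] [407. 311.]
side big_hook 0.18 [ 0.5585 -0.1252  0.3189] [353. 172.]
side big_grip 0.96 [ 0.4292 -0.1229  0.1116] [309. 237.]
side big_grip 0.81 [ 0.5601 -0.1267  0.3204] [354. 172.]
side band_red 0.48 [ 0.6255 -0.1313  0.2505] [375. 188.]
[-0.067  -0.0021 -0.0004]
```

Request:
{"method": "drive_tool", "body": {
  "increments": [
    {"xyz":[-0.1,0,0],"dr":[0,0,0],"fingers":0.1},
    {"xyz":[-0.22,-0.01,0],"dr":[0,0,0],"fingers":0.1},
    {"xyz":[-0.34,-0.01,0],"dr":[0,0,0],"fingers":0.1},
    {"xyz":[-0.47,-0.02,0],"dr":[0,0,0],"fingers":0.1},
    {"xyz":[-0.59,-0.02,0],"dr":[0,0,0],"fingers":0.1},
    {"xyz":[-0.67,-0.02,0],"dr":[0,0,0],"fingers":0.1},
    {"xyz":[-0.67,-0.02,0.02],"dr":[0,0,0],"fingers":0.1},
    {"xyz":[-0.67,-0.02,0.07],"dr":[0,0,0],"fingers":0.1},
    {"xyz":[-0.67,-0.02,0.13],"dr":[0,0,0],"fingers":0.1},
    {"xyz":[-0.67,-0.02,0.2],"dr":[0,0,0],"fingers":0.1}
  ]
}}

```text
t: 23.3
position: [0.6259, -0.1325, 0.274]
ee_rot: [[-0.998, 0.056, 0.001], [0.056, 0.998, 0.001], [-0.001, 0.001, -1.0]]
ft_force: [-0.5, -0.3, -3.4]
opening: 0.369
```

Request:
{"method": "drive_tool", "body": {
  "increments": [
    {"xyz":[0,0,0.05],"dr":[0,0,0],"fingers":0.1},
    {"xyz":[0,0,0.1],"dr":[0,0,0],"fingers":0.1},
    {"xyz":[0,0,0.15],"dr":[0,0,0],"fingers":0.1},
    {"xyz":[0,0,0.2],"dr":[0,0,0],"fingers":0.1},
    {"xyz":[0,0,0.25],"dr":[0,0,0],"fingers":0.1},
    {"xyz":[0,0,0.3],"dr":[0,0,0],"fingers":0.1},
    {"xyz":[0,0,0.35],"dr":[0,0,0],"fingers":0.1},
    {"xyz":[0,0,0.39],"dr":[0,0,0],"fingers":0.1},
    {"xyz":[0,0,0.42],"dr":[0,0,0],"fingers":0.1},
    {"xyz":[0,0,0.42],"dr":[0,0,0],"fingers":0.1}
  ]
}}

```text
t: 24.3
position: [0.6262, -0.1325, 0.2318]
ee_rot: [[-0.998, 0.056, 0.002], [0.056, 0.998, 0.0], [-0.002, 0.001, -1.0]]
ft_force: [3.6, -1.5, 0.4]
opening: 0.371
```

```bash
python3 - <<'E'
from h import *
s=st()
imaging.read_camera("side");find("side",["band_red","bar_mid","band_blue_outer"])
imaging.read_camera("top");find("top",["band_red","band_blue_outer"])
E
```

```text
t 24.3
position [0.6262, -0.1325, 0.2318]
ee_rot [[-0.9984, 0.0558, 0.0017], [0.0558, 0.9984, 0.0005], [-0.0017, 0.0006, -1.0]]
ft_force [3.5665, -1.4573, 0.4488]
opening 0.3714
joint_positions [-15.9003, 22.6055, 31.9064, 82.8286, -12.0443, 77.8778, 103.3356]
side band_red 0.58 [ 0.6239 -0.1299  0.2192] [373. 196.]
side bar_mid 0.88 [0.6386 0.0518 0.2274] [354. 158.]
side band_blue_outer 0.79 [0.6467 0.2314 0.2384] [336. 126.]
top band_red 0.29 [0.6502 0.2318 0.2353] [245. 140.]
top band_blue_outer 0.75 [0.649  0.2311 0.2376] [245. 140.]
```

Request:
{"method": "drive_tool", "body": {
  "increments": [
    {"xyz":[0,0,0],"dr":[0,0,0],"fingers":0.5},
    {"xyz":[0,0,0],"dr":[0,0,0],"fingers":0.65},
    {"xyz":[0,0,0],"dr":[0,0,0],"fingers":0.7},
    {"xyz":[0,0,0],"dr":[0,0,0],"fingers":0.7},
    {"xyz":[0,0,-0.08],"dr":[0,0,0],"fingers":0.7},
    {"xyz":[0,0,-0.22],"dr":[0,0,0],"fingers":0.7},
    {"xyz":[0,0,-0.4],"dr":[0,0,0],"fingers":0.7},
    {"xyz":[0,0,-0.58],"dr":[0,0,0],"fingers":0.7},
    {"xyz":[0,0,-0.72],"dr":[0,0,0],"fingers":0.7},
    {"xyz":[0,0,-0.75],"dr":[0,0,0],"fingers":0.7}
  ]
}}

```text
t: 25.65
position: [0.6267, -0.1329, 0.3099]
ee_rot: [[-0.998, 0.056, 0.005], [0.056, 0.998, 0.0], [-0.005, 0.0, -1.0]]
ft_force: [-1.0, 0.2, 0.1]
opening: 0.704
```

```bash
python3 - <<'E'
from h import *
s=st();im=save("side","s4")
find("side",["band_red","band_blue_outer","big_hook","small_a_hook"])
cv2.imwrite("pics/s4c.png",cv2.resize(im[100:260,240:440,::-1],None,fx=3.5,fy=3.5,interpolation=3))
p=np.array([.4505,-.026,.24])-s["position"]; print((np.array(s["ee_rot"]).T@p).round(4))
E
```

```text
t 25.65
position [0.6267, -0.1329, 0.3099]
ee_rot [[-0.9984, 0.0559, 0.0053], [0.0559, 0.9984, 0.0002], [-0.0052, 0.0005, -1.0]]
ft_force [-0.9687, 0.2313, 0.1075]
opening 0.7037
joint_positions [-15.8443, 20.9571, 32.7436, 75.5558, -11.2651, 86.3649, 102.6044]
side band_red 0.79 [ 0.6255 -0.1309  0.2218] [374. 195.]
side band_blue_outer 0.81 [0.6477 0.2302 0.2356] [336. 127.]
side big_hook 0.95 [ 0.565  -0.2645  0.0826] [371. 266.]
side big_hook 0.69 [ 0.4329 -0.1221  0.0811] [311. 244.]
side big_hook 0.64 [ 0.6263 -0.1296  0.2184] [374. 196.]
side big_hook 0.58 [0.6443 0.1472 0.2279] [344. 142.]
side big_hook 0.5 [0.6443 0.2256 0.2372] [336. 128.]
side small_a_hook 0.81 [ 0.332  -0.0768  0.1157] [273. 233.]
side small_a_hook 0.68 [ 0.449  -0.0238  0.1157] [305. 213.]
[0.1822 0.0969 0.069 ]
```

View pics/s4c.png

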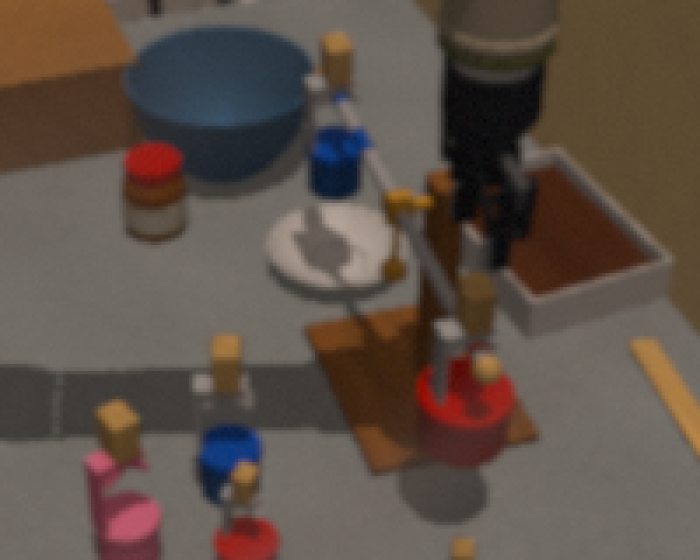

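Both tins hang freely, and the bar now sits slightly left arm up. Next is the second blue tin.

Request:
{"method": "drive_tool", "body": {
  "increments": [
    {"xyz":[0.08,0.03,0],"dr":[0,0,0],"fingers":0.8},
    {"xyz":[0.18,0.08,0],"dr":[0,0,0],"fingers":0.8},
    {"xyz":[0.3,0.14,0],"dr":[0,0,0],"fingers":0.8},
    {"xyz":[0.42,0.2,0],"dr":[0,0,0],"fingers":0.8},
    {"xyz":[0.54,0.27,0.04],"dr":[0,0,0],"fingers":0.8},
    {"xyz":[0.66,0.33,0.1],"dr":[0,0,0],"fingers":0.8},
    {"xyz":[0.77,0.39,0.16],"dr":[0,0,0],"fingers":0.8},
    {"xyz":[0.87,0.44,0.22],"dr":[0,0,0],"fingers":0.8},
    {"xyz":[0.95,0.48,0.28],"dr":[0,0,0],"fingers":0.8},
    {"xyz":[0.95,0.48,0.3],"dr":[0,0,0],"fingers":0.8}
  ]
}}

```text
t: 26.9
position: [0.5322, -0.0784, 0.2756]
ee_rot: [[-0.999, 0.055, -0.001], [0.055, 0.999, 0.002], [0.001, 0.002, -1.0]]
ft_force: [-0.1, -0.2, -0.4]
opening: 0.801
```

Request:
{"method": "drive_tool", "body": {
  "increments": [
    {"xyz":[0.08,0.04,0.05],"dr":[0,0,0.06],"fingers":0.8},
    {"xyz":[0.18,0.1,0.1],"dr":[0,0,0.12],"fingers":0.8},
    {"xyz":[0.3,0.16,0.15],"dr":[0,0,0.18],"fingers":0.8},
    {"xyz":[0.42,0.23,0.2],"dr":[0,0,0.24],"fingers":0.8},
    {"xyz":[0.54,0.3,0.25],"dr":[0,0,0.3],"fingers":0.8},
    {"xyz":[0.66,0.37,0.3],"dr":[0,0,0.36],"fingers":0.8},
    {"xyz":[0.76,0.43,0.35],"dr":[0,0,0.42],"fingers":0.8},
    {"xyz":[0.84,0.47,0.4],"dr":[0,0,0.46],"fingers":0.8},
    {"xyz":[0.87,0.48,0.4],"dr":[0,0,0.46],"fingers":0.8},
    {"xyz":[0.87,0.48,0.4],"dr":[0,0,0.46],"fingers":0.8}
  ]
}}

```text
t: 27.9
position: [0.4479, -0.0257, 0.2359]
ee_rot: [[-0.957, 0.29, -0.001], [0.29, 0.957, 0.002], [0.001, 0.001, -1.0]]
ft_force: [-0.1, 0.9, -0.1]
opening: 0.802
```

```bash
python3 - <<'E'
from h import *
st(); im=save("wrist","w3"); 
find("wrist",["small_a_grip","small_a_hook"])
cv2.imwrite("pics/w3c.png",cv2.resize(im[130:280,210:410,::-1],None,fx=4,fy=4))
E
```

```text
t 27.9
position [0.4479, -0.0257, 0.2359]
ee_rot [[-0.9569, 0.2905, -0.0006], [0.2905, 0.9569, 0.0017], [0.0011, 0.0015, -1.0]]
ft_force [-0.1242, 0.9281, -0.1246]
opening 0.8019
joint_positions [-29.3871, -5.374, 25.6088, 109.6213, 2.2938, 75.2669, 68.6531]
wrist small_a_grip 0.82 [ 0.4472 -0.0226  0.1565] [325. 206.]
wrist small_a_grip 0.7 [ 0.34   -0.0806  0.1558] [192.  80.]
wrist small_a_hook 0.75 [ 0.4513 -0.026   0.1104] [322. 194.]
wrist small_a_hook 0.68 [ 0.3375 -0.0815  0.1116] [211.  81.]
```

View pics/w3c.png

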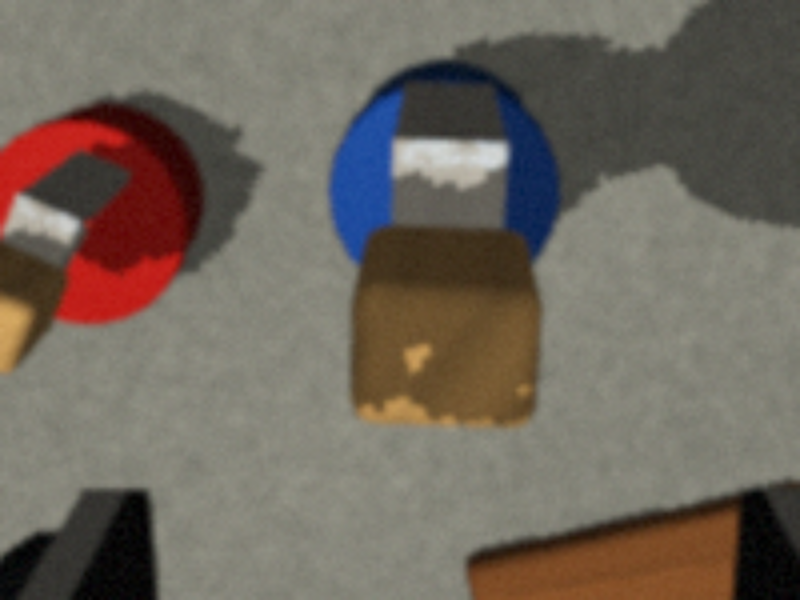

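The tin is square to the tool, with its block at crop (447, 358). Descending and gripping.

Request:
{"method": "drive_tool", "body": {
  "increments": [
    {"xyz":[-0.02,0.01,0.1],"dr":[0,0,0],"fingers":0.8},
    {"xyz":[-0.02,0.01,0.25],"dr":[0,0,0],"fingers":0.8},
    {"xyz":[-0.02,0.01,0.4],"dr":[0,0,0],"fingers":0.8},
    {"xyz":[-0.02,0.01,0.55],"dr":[0,0,0],"fingers":0.8},
    {"xyz":[-0.02,0.01,0.7],"dr":[0,0,0],"fingers":0.8},
    {"xyz":[-0.02,0.01,0.84],"dr":[0,0,0],"fingers":0.8},
    {"xyz":[-0.02,0.01,0.95],"dr":[0,0,0],"fingers":0.8},
    {"xyz":[-0.02,0.01,1],"dr":[0,0,0],"fingers":0.8},
    {"xyz":[-0.02,0.01,1],"dr":[0,0,0],"fingers":0.8},
    {"xyz":[-0.02,0.01,1],"dr":[0,0,0],"fingers":0.8}
  ]
}}

```text
t: 29.05
position: [0.4509, -0.0254, 0.1364]
ee_rot: [[-0.957, 0.291, 0.0], [0.291, 0.957, 0.001], [0.0, 0.001, -1.0]]
ft_force: [0.2, 0.0, -0.1]
opening: 0.797
```

Request:
{"method": "drive_tool", "body": {
  "increments": [
    {"xyz":[0,0,0.03],"dr":[0,0,0],"fingers":0.5},
    {"xyz":[0,0,0.03],"dr":[0,0,0],"fingers":0.1},
    {"xyz":[0,0,0.03],"dr":[0,0,0],"fingers":0.1},
    {"xyz":[0,0,0.03],"dr":[0,0,0],"fingers":0.1},
    {"xyz":[0,0,0.03],"dr":[0,0,0],"fingers":0.1},
    {"xyz":[0,0,0.03],"dr":[0,0,0],"fingers":0.1},
    {"xyz":[0,0,0.03],"dr":[0,0,0],"fingers":0.1},
    {"xyz":[0,0,0],"dr":[0,0,0],"fingers":0.1},
    {"xyz":[0,0,-0.1],"dr":[0,0,0],"fingers":0.1},
    {"xyz":[0,0,-0.2],"dr":[0,0,0],"fingers":0.1}
  ]
}}

```text
t: 30.05
position: [0.4506, -0.0254, 0.157]
ee_rot: [[-0.957, 0.291, -0.0], [0.291, 0.957, 0.001], [0.001, 0.001, -1.0]]
ft_force: [-0.1, -0.9, -1.6]
opening: 0.374
```

```bash
python3 - <<'E'
from h import *
s=st();imaging.read_camera("top");find("top",["band_blue_inner","band_blue_outer","bar_mid"])
imaging.read_camera("side");find("side",["band_blue_inner","small_a_hook"])
E
```

```text
t 30.05
position [0.4506, -0.0254, 0.157]
ee_rot [[-0.9566, 0.2913, -0.0004], [0.2913, 0.9566, 0.0014], [0.0008, 0.0012, -1.0]]
ft_force [-0.1392, -0.8592, -1.6191]
opening 0.3742
joint_positions [-28.9999, -0.6852, 26.6153, 115.5441, 0.2509, 65.0896, 70.5735]
top band_blue_inner 0.97 [0.6484 0.1504 0.2251] [274. 145.]
top band_blue_outer 0.6 [0.651  0.2288 0.2355] [246. 140.]
top bar_mid 0.73 [0.6366 0.0534 0.2221] [308. 152.]
top bar_mid 0.22 [0.6484 0.2305 0.2361] [245. 141.]
side band_blue_inner 0.88 [0.6429 0.146  0.2297] [344. 142.]
side small_a_hook 0.85 [ 0.4486 -0.0263  0.1391] [305. 208.]
side small_a_hook 0.79 [ 0.3352 -0.082   0.118 ] [275. 234.]
```

Request:
{"method": "drive_tool", "body": {
  "increments": [
    {"xyz":[0,0.02,-0.1],"dr":[0,0,0],"fingers":0.1},
    {"xyz":[0,0.06,-0.2],"dr":[0,0,-0.05],"fingers":0.1},
    {"xyz":[0,0.12,-0.32],"dr":[0,0,-0.1],"fingers":0.1},
    {"xyz":[0,0.2,-0.44],"dr":[0,0,-0.16],"fingers":0.1},
    {"xyz":[0,0.3,-0.56],"dr":[0,0,-0.22],"fingers":0.1},
    {"xyz":[0,0.42,-0.68],"dr":[0,0,-0.28],"fingers":0.1},
    {"xyz":[0,0.54,-0.8],"dr":[0,0,-0.34],"fingers":0.1},
    {"xyz":[0,0.66,-0.9],"dr":[0,0,-0.4],"fingers":0.1},
    {"xyz":[0,0.77,-1],"dr":[0,0,-0.46],"fingers":0.1},
    {"xyz":[0,0.85,-1],"dr":[0,0,-0.46],"fingers":0.1}
  ]
}}

```text
t: 31.4
position: [0.4763, 0.0571, 0.2575]
ee_rot: [[-0.999, 0.052, 0.001], [0.052, 0.999, 0.002], [-0.001, 0.002, -1.0]]
ft_force: [0.0, 0.2, -0.7]
opening: 0.369
```

```bash
python3 - <<'E'
from h import *
s=st()
for p in [(.578,.1525,.281),(.6435,.149,.281)]: print((np.array(s["ee_rot"]).T@(np.array(p)-s["position"])).round(4))
E
```

```text
t 31.4
position [0.4763, 0.0571, 0.2575]
ee_rot [[-0.9986, 0.0522, 0.0015], [0.0522, 0.9986, 0.002], [-0.0014, 0.0021, -1.0]]
ft_force [0.041, 0.2437, -0.7431]
opening 0.3688
joint_positions [-34.24, -1.3396, 21.8441, 103.718, 0.4159, 77.419, 74.515]
[-0.0966  0.1006 -0.0232]
[-0.1622  0.1005 -0.0231]
```

Request:
{"method": "drive_tool", "body": {
  "increments": [
    {"xyz":[-0.08,0.1,-0.05],"dr":[0,0,0],"fingers":0.1},
    {"xyz":[-0.18,0.21,-0.1],"dr":[0,0,0],"fingers":0.1},
    {"xyz":[-0.29,0.33,-0.16],"dr":[0,0,0],"fingers":0.1},
    {"xyz":[-0.4,0.45,-0.2],"dr":[0,0,0],"fingers":0.1},
    {"xyz":[-0.52,0.58,-0.24],"dr":[0,0,0],"fingers":0.1},
    {"xyz":[-0.64,0.7,-0.24],"dr":[0,0,0],"fingers":0.1},
    {"xyz":[-0.76,0.82,-0.24],"dr":[0,0,0],"fingers":0.1},
    {"xyz":[-0.87,0.93,-0.24],"dr":[0,0,0],"fingers":0.1},
    {"xyz":[-0.96,1,-0.24],"dr":[0,0,0],"fingers":0.1},
    {"xyz":[-0.96,1,-0.24],"dr":[0,0,0],"fingers":0.1}
  ]
}}

```text
t: 32.4
position: [0.5778, 0.1528, 0.2808]
ee_rot: [[-0.999, 0.051, 0.0], [0.051, 0.999, 0.001], [-0.0, 0.001, -1.0]]
ft_force: [0.1, -0.2, -2.3]
opening: 0.37
```

```bash
python3 - <<'E'
from h import *
s=st()
imaging.read_camera("side");find("side",["small_a_hook","band_blue_inner"])
imaging.read_camera("top");find("top",["band_blue_inner","small_a_hook"])
p=(.6435,.149,.281); print((np.array(s["ee_rot"]).T@(np.array(p)-s["position"])).round(4))
E
```

```text
t 32.4
position [0.5778, 0.1528, 0.2808]
ee_rot [[-0.9987, 0.0514, 0.0003], [0.0514, 0.9987, 0.0012], [-0.0002, 0.0012, -1.0]]
ft_force [0.0886, -0.2299, -2.2944]
opening 0.3695
joint_positions [-36.0399, 14.432, 20.6996, 84.8035, -5.168, 81.6595, 71.8612]
side small_a_hook 0.88 [ 0.3316 -0.0764  0.117 ] [273. 233.]
side band_blue_inner 0.64 [0.6427 0.1482 0.2298] [344. 141.]
top band_blue_inner 0.86 [0.6473 0.1492 0.2249] [275. 145.]
top small_a_hook 0.51 [ 0.3383 -0.073   0.1133] [342. 266.]
top small_a_hook 0.45 [ 0.6294 -0.1299  0.2134] [373. 162.]
top small_a_hook 0.32 [ 0.6304 -0.1301  0.2133] [373. 161.]
[-0.0658 -0.0004 -0.0002]
```

Request:
{"method": "drive_tool", "body": {
  "increments": [
    {"xyz":[-0.1,0,0],"dr":[0,0,0],"fingers":0.1},
    {"xyz":[-0.22,0,0],"dr":[0,0,0],"fingers":0.1},
    {"xyz":[-0.34,0,0],"dr":[0,0,0],"fingers":0.1},
    {"xyz":[-0.46,0,0],"dr":[0,0,0],"fingers":0.1},
    {"xyz":[-0.58,0,0],"dr":[0,0,0],"fingers":0.1},
    {"xyz":[-0.66,0,0],"dr":[0,0,0],"fingers":0.1},
    {"xyz":[-0.66,0,0.02],"dr":[0,0,0],"fingers":0.1},
    {"xyz":[-0.66,0,0.06],"dr":[0,0,0],"fingers":0.1},
    {"xyz":[-0.66,0,0.1],"dr":[0,0,0],"fingers":0.1},
    {"xyz":[-0.66,0,0.15],"dr":[0,0,0],"fingers":0.1}
  ]
}}

```text
t: 33.7
position: [0.6427, 0.148, 0.267]
ee_rot: [[-0.999, 0.053, 0.002], [0.053, 0.999, 0.002], [-0.002, 0.003, -1.0]]
ft_force: [0.5, -0.0, -2.5]
opening: 0.371
```

Request:
{"method": "drive_tool", "body": {
  "increments": [
    {"xyz":[0,0,0.03],"dr":[0,0,0],"fingers":0.1},
    {"xyz":[0,0,0.06],"dr":[0,0,0],"fingers":0.1},
    {"xyz":[0,0,0.09],"dr":[0,0,0],"fingers":0.1},
    {"xyz":[0,0,0.12],"dr":[0,0,0],"fingers":0.1},
    {"xyz":[0,0,0.15],"dr":[0,0,0],"fingers":0.1},
    {"xyz":[0,0,0.18],"dr":[0,0,0],"fingers":0.1},
    {"xyz":[0,0,0.2],"dr":[0,0,0],"fingers":0.1},
    {"xyz":[0,0,0.22],"dr":[0,0,0],"fingers":0.1},
    {"xyz":[0,0,0.22],"dr":[0,0,0],"fingers":0.1},
    {"xyz":[0,0,0.22],"dr":[0,0,0],"fingers":0.1}
  ]
}}

```text
t: 34.7
position: [0.6431, 0.1483, 0.2452]
ee_rot: [[-0.999, 0.052, 0.003], [0.052, 0.999, 0.003], [-0.002, 0.003, -1.0]]
ft_force: [3.1, 1.4, 0.9]
opening: 0.37
```

```bash
python3 - <<'E'
from h import *
s=st()
imaging.read_camera("side");find("side",["band_blue_inner","band_red","band_blue_outer"])
imaging.read_camera("top");find("top",["band_blue_outer","band_red"])
E
```

```text
t 34.7
position [0.6431, 0.1483, 0.2452]
ee_rot [[-0.9986, 0.0525, 0.0026], [0.0525, 0.9986, 0.0028], [-0.0025, 0.0029, -1.0]]
ft_force [3.1433, 1.4421, 0.9415]
opening 0.37
joint_positions [-32.2429, 23.5797, 21.2918, 77.8964, -8.6104, 79.9033, 75.8995]
side band_blue_inner 0.86 [0.6439 0.1436 0.2243] [344. 143.]
side band_red 0.67 [ 0.6248 -0.1302  0.2314] [374. 193.]
side band_blue_outer 0.97 [0.6471 0.2331 0.2219] [336. 130.]
side band_blue_outer 0.42 [ 0.621  -0.3978  0.017 ] [408. 311.]
top band_red 0.72 [ 0.6285 -0.1282  0.2271] [373. 161.]
```

Request:
{"method": "drive_tool", "body": {
  "increments": [
    {"xyz":[0,0,0],"dr":[0,0,0],"fingers":0.5},
    {"xyz":[0,0,0],"dr":[0,0,0],"fingers":0.6},
    {"xyz":[0,0,0],"dr":[0,0,0],"fingers":0.6},
    {"xyz":[0,0,0],"dr":[0,0,0],"fingers":0.6},
    {"xyz":[0,0,-0.08],"dr":[0,0,0],"fingers":0.6},
    {"xyz":[0,0,-0.22],"dr":[0,0,0],"fingers":0.6},
    {"xyz":[0,0,-0.4],"dr":[0,0,0],"fingers":0.6},
    {"xyz":[0,0,-0.6],"dr":[0,0,0],"fingers":0.6},
    {"xyz":[0,0,-0.8],"dr":[0,0,0],"fingers":0.6},
    {"xyz":[0,0,-0.9],"dr":[0,0,0],"fingers":0.6}
  ]
}}

```text
t: 36.05
position: [0.6433, 0.148, 0.3385]
ee_rot: [[-0.999, 0.053, 0.006], [0.053, 0.999, 0.004], [-0.006, 0.004, -1.0]]
ft_force: [-0.1, -0.2, -0.5]
opening: 0.598
```

Request:
{"method": "drive_tool", "body": {
  "increments": [
    {"xyz":[0.05,0,0],"dr":[0,0,0],"fingers":0.6},
    {"xyz":[0.15,0,0],"dr":[0,0,0],"fingers":0.6},
    {"xyz":[0.25,0,0],"dr":[0,0,0],"fingers":0.6},
    {"xyz":[0.35,0,0],"dr":[0,0,0],"fingers":0.6},
    {"xyz":[0.5,0,0],"dr":[0,0,0],"fingers":0.6},
    {"xyz":[0.65,0,0],"dr":[0,0,0],"fingers":0.6},
    {"xyz":[0.8,0,0],"dr":[0,0,0],"fingers":0.6},
    {"xyz":[0.9,0,0],"dr":[0,0,0],"fingers":0.6},
    {"xyz":[0.95,0,0],"dr":[0,0,0],"fingers":0.6},
    {"xyz":[0.95,0,0],"dr":[0,0,0],"fingers":0.6}
  ]
}}

```text
t: 37.05
position: [0.548, 0.1531, 0.3381]
ee_rot: [[-0.999, 0.052, 0.006], [0.052, 0.999, 0.004], [-0.006, 0.004, -1.0]]
ft_force: [-0.1, 0.7, 0.0]
opening: 0.596
```

```bash
python3 - <<'E'
from h import *
s=st();im=save("side","s5")
find("side",["band_blue_inner","band_red","band_blue_outer","big_hook","small_a_hook"])
cv2.imwrite("pics/s5c.png",cv2.resize(im[100:260,240:440,::-1],None,fx=3.5,fy=3.5,interpolation=3))
imaging.read_camera("top");find("top",["band_blue_outer","band_red","pie_dish_mid","water_mid","jam_mid","big_hook"])
E
```

```text
t 37.05
position [0.548, 0.1531, 0.3381]
ee_rot [[-0.9986, 0.0521, 0.006], [0.0521, 0.9986, 0.0041], [-0.0058, 0.0044, -1.0]]
ft_force [-0.1225, 0.727, 0.0404]
opening 0.5956
joint_positions [-37.7886, 9.459, 20.5042, 83.5682, -3.4262, 87.1682, 69.617]
side band_blue_inner 0.77 [0.6428 0.1479 0.2224] [344. 143.]
side band_red 0.94 [ 0.6208 -0.1324  0.2286] [373. 194.]
side band_red 0.29 [0.6454 0.233  0.2242] [335. 130.]
side band_blue_outer 0.87 [0.6467 0.2302 0.2262] [336. 129.]
side band_blue_outer 0.64 [ 0.6236 -0.1271  0.2274] [373. 193.]
side big_hook 0.82 [ 0.5677 -0.2628  0.0794] [371. 266.]
side big_hook 0.68 [ 0.6234 -0.1273  0.2277] [373. 193.]
side big_hook 0.62 [ 0.6281 -0.127   0.2294] [374. 192.]
side big_hook 0.57 [ 0.4336 -0.1207  0.0803] [311. 243.]
side small_a_hook 0.82 [0.6425 0.1466 0.2242] [344. 143.]
top band_red 0.69 [ 0.6331 -0.13    0.2253] [374. 159.]
top water_mid 0.83 [ 0.622  -0.3939  0.0228] [444. 189.]
top jam_mid 0.94 [0.5037 0.3949 0.0182] [201. 202.]
top jam_mid 0.5 [0.6498 0.1512 0.2221] [274. 145.]
top big_hook 0.77 [ 0.5739 -0.2599  0.0769] [407. 196.]
top big_hook 0.64 [ 0.4314 -0.1229  0.0785] [360. 237.]
```

View pics/s5c.png

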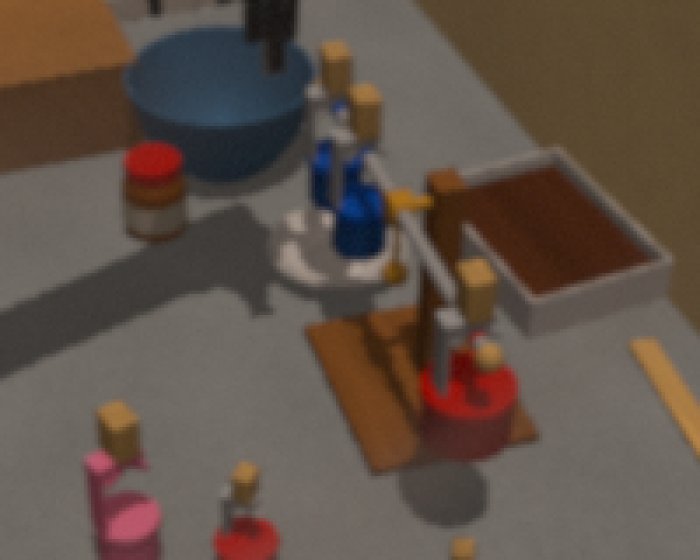

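All three tins hang and the bar is level. I'll wait two seconds and check for stillness before handing in.

Request:
{"method": "drive_tool", "body": {
  "increments": [
    {"xyz":[0,0,0],"dr":[0,0,0],"fingers":0.6},
    {"xyz":[0,0,0],"dr":[0,0,0],"fingers":0.6},
    {"xyz":[0,0,0],"dr":[0,0,0],"fingers":0.6},
    {"xyz":[0,0,0],"dr":[0,0,0],"fingers":0.6},
    {"xyz":[0,0,0],"dr":[0,0,0],"fingers":0.6},
    {"xyz":[0,0,0],"dr":[0,0,0],"fingers":0.6},
    {"xyz":[0,0,0],"dr":[0,0,0],"fingers":0.6},
    {"xyz":[0,0,0],"dr":[0,0,0],"fingers":0.6},
    {"xyz":[0,0,0],"dr":[0,0,0],"fingers":0.6},
    {"xyz":[0,0,0],"dr":[0,0,0],"fingers":0.6}
  ]
}}

```text
t: 38.7
position: [0.5485, 0.1529, 0.3379]
ee_rot: [[-0.999, 0.053, 0.006], [0.053, 0.999, 0.004], [-0.006, 0.004, -1.0]]
ft_force: [0.0, 0.0, 1.1]
opening: 0.598
```

Request:
{"method": "drive_tool", "body": {
  "increments": [
    {"xyz":[0,0,0],"dr":[0,0,0],"fingers":0.6},
    {"xyz":[0,0,0],"dr":[0,0,0],"fingers":0.6},
    {"xyz":[0,0,0],"dr":[0,0,0],"fingers":0.6},
    {"xyz":[0,0,0],"dr":[0,0,0],"fingers":0.6},
    {"xyz":[0,0,0],"dr":[0,0,0],"fingers":0.6},
    {"xyz":[0,0,0],"dr":[0,0,0],"fingers":0.6},
    {"xyz":[0,0,0],"dr":[0,0,0],"fingers":0.6},
    {"xyz":[0,0,0],"dr":[0,0,0],"fingers":0.6},
    {"xyz":[0,0,0],"dr":[0,0,0],"fingers":0.6},
    {"xyz":[0,0,0],"dr":[0,0,0],"fingers":0.6}
  ]
}}

```text
t: 39.7
position: [0.5485, 0.1529, 0.3379]
ee_rot: [[-0.999, 0.053, 0.006], [0.053, 0.999, 0.004], [-0.006, 0.004, -1.0]]
ft_force: [0.4, -0.6, -0.3]
opening: 0.6
```

```bash
python3 - <<'E'
from h import *
a=save("side","s6").astype(int); [imaging.read_camera("side") for _ in range(5)]; b=imaging.read_camera("side").astype(int)
d=np.abs(a-b).max(2)[80:280,240:440]; print("diff>40 px:",(d>40).sum(),d.max())
find("side",["band_blue_outer","band_red","bar_mid"])
print(manip.read_state()["t"]); 
if (d>40).sum()<20: print(manip.sign_off())
E
```

```text
diff>40 px: 0 12
side band_blue_outer 0.56 [0.6453 0.2321 0.2231] [335. 130.]
side band_red 0.6 [ 0.6266 -0.1299  0.2319] [374. 192.]
side band_red 0.49 [0.6423 0.1482 0.2219] [343. 143.]
side bar_mid 0.96 [0.634  0.0496 0.2271] [353. 159.]
side bar_mid 0.69 [0.6587 0.2594 0.0178] [335. 172.]
40.2
the job is handed in; nothing more can be done
None
```

All three tins are hung in the order asked: one small blue on the outer band, the big red on the red band, then the second small blue on the inner band. I let each tin hang before lifting the next, and handed the job in at about 40 s of the 72 s allowed.

- **Level:** in the last side-camera check the outer blue band read 0.223 m and the red band 0.232 m. That suggests a tilt of about -0.02 rad, with the left arm low. The difference is about the size of the detector's error. An earlier reading of the same pair gave 0.226 and 0.229 m.
- **Stillness:** side pictures about 0.3 s apart showed no motion, and the gripper was clear of everything.
- **Other objects:** the jam jar, the water bottle and the two small red tins read within a few millimetres of where they started. The pink tin also showed no movement when last measured. The network missed the pie dish in the final top view, but the side picture still showed it in place under the left arm.
- **Forces:** readings at the end of each move stayed below about 5 N, so I saw no sign of hard contact.

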